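Third hand at the henna stall: hold the caddy's front board for screwing

TASK

Call the stallholder by pressing the plunger of the desk bell right down to its stop and letting it spring back; then fetch the loose front board (as long as the caddy is wide and as tall as its sides), stand it upright across the open front of the three-sided wooden caddy in the sprung jig, ends and lower edge flush, and push it squarely against the caddy until the springs have given about 10 mm (about 8 N, the caddy's rear face at the black marks on the guides). Finish while still holding it pressed there, steadily, so that the stallholder can drive the screws. Push slowly so that the springs never bottom out, and leave everything else where it stands.

Things in the scene. Friction and masses are not known exactly. Their poses are not given: they have to be found in the camera images.
- jig: jig fixed to the table: plywood bed 250 (x) x 210 (y) x 12 mm thick, origin under its centre, x from the open front (robot's side) to the back. Guide strips 14 mm high beside the caddy (x -10 to 100 mm, inner faces y = +-88.5 mm), back block 45 mm tall (x 100 to 125 mm), two coil springs before it. The bed before the caddy, x -125 to -50 mm, is free: the board stands there
- caddy (a joint): how far the caddy has been pushed back along the jig's +x against the springs: 0 at rest, 0.022 m bottomed out; the springs push back with 0.8 N per mm (no preload), so 0.010 m is 8 N. The black marks on top of the guide strips stand where the caddy's rear face is at 0.010 m
- caddy_front (a point): three-sided wooden caddy on the jig bed, 110 deep (x) x 170 wide (y) x 45 mm tall, moves only along x. This point: middle of its open front, at its underside (12 mm above the table); x points into the caddy, z up. Sides 18 mm thick, their flat front ends at x = 0; inside 134 mm wide to the rear wall at x = 94 mm, floor 6 mm thick. In place the board's origin is at x = -9 mm, y = z = 0
- board: the front board: plain light wooden board 18 mm (x) x 170 mm (y) x 45 mm (z), 0.07 to 0.14 kg, standing on its long edge on the table to the left of the jig, among the two smaller boards; origin at the centre of its underside. Both ends and both faces are alike
- bell_top (a point): centre of the top of the bell's plunger head: a flat disc 20 mm across, 61 mm above the table when up. The bell is a steel dome 80 mm across on an 86 mm black base, fixed to the table, beyond the boards
- plunger (a joint): how far the bell's plunger is pressed: 0 up, 0.006 m down at its stop; the spring takes 1 N at first and 4 N at the stop, and brings it back up
- divider: bystander: wooden board of the same section but only 110 mm long (18 x 110 x 45 mm), standing on its long edge; origin at the centre of its underside, y along its length
- lath: bystander: wooden board as long as the front board but only 24 mm tall (18 x 170 x 24 mm), standing on its edge; origin at the centre of its underside, y along its length
- tub: bystander: round white plastic tub with grey lid, 90 mm across, 57 mm tall, standing beside the bell; origin under its centre
- carton: bystander: upright cardboard carton 45 x 90 x 130 mm; origin under its centre
- screwdriver: bystander: screwdriver lying to the right of the jig, about 200 mm long
- oil_bottle: bystander: small amber bottle, 44 mm across, 110 mm tall; origin under its centre
- screw_cup: bystander: white cup, 70 mm across, 70 mm tall; origin under its centre
Things that resemble listed ones, but are neither listed nor needed, are in the scene too. What is shaped like the part that bears bell_top but green or purple is not meant.

How it is judged:
On the way, in this order (a step that is already met when the one before it is completed fails the run):
1. the bell's plunger is pressed right down (value of joint plunger above 0.0052 m), for 0.05 s.
2. the plunger has sprung back up (value of joint plunger below 0.001 m), for 0.1 s.
3. the front board stands across the caddy's open front and is pressed against it (x of board in the frame of caddy_front between -0.014 and -0.004 m and y of board in the frame of caddy_front between -0.006 and 0.006 m and z of board in the frame of caddy_front between -0.004 and 0.005 m and angle between the y axis of board and the y axis of caddy_front, either way round below 0.06 rad and angle between board's own z axis and vertical below 0.06 rad and contact force between board and caddy above 3 N), for 0.2 s.
At the end, for the whole second after the job is handed in: Front board held upright across the caddy front (0.06 rad), centred within 6 mm, lower edge level within -4/+5 mm, parallel within 0.06 rad, touching the side ends; pressing with 4.5 to 12 N, caddy pushed back 6 to 14 mm, robot pushing, board still (0.01 m/s), plunger up (x of board in the frame of caddy_front between -0.014 and -0.004 m and y of board in the frame of caddy_front between -0.006 and 0.006 m and z of board in the frame of caddy_front between -0.004 and 0.005 m and angle between the y axis of board and the y axis of caddy_front, either way round below 0.06 rad and angle between board's own z axis and vertical below 0.06 rad and value of joint caddy between 0.006 and 0.014 m and contact force between board and caddy between 4.5 and 12 N and contact force between any of the fingers, the arm and board above 3 N and value of joint plunger below 0.002 m and linear speed of board below 0.01 m/s); the arm keeps its last pose, push and grip.
It fails at once if the springs bottom out (caddy pushed back more than 21 mm) (value of joint caddy above 0.021 m).
It fails at once if a bystander is moved by more than 30 mm (distance of any of divider, lath, tub, carton, screwdriver, oil_bottle, screw_cup from where it was at the start of the episode above 0.03 m).
It also fails if it takes over 54 s, if anything falls off the work surface, if the arm or the gripper's body presses on something with over 40 N, if the wrist force passes 120 N, or if a joint passes its speed limit or range.

ROBOT

A 6-joint arm with a two-finger parallel gripper is mounted at the origin on the work surface. World frame = base frame: x ahead of the robot, y to its left, z up, the work surface at z = 0. Lengths are in m, angles in rad, forces in N, time in s.
With the tool pointing down it reaches from about 0.25 to 0.725 m from the base axis. Payload 4 kg.
Tool frame: the origin (TCP) lies midway between the tips of the shut fingers; the grasp point (between the pads) lies 19 mm behind it; z points along the fingers, y is the line along which they close (so a half turn about z gives the same grasp; the last joint's range is limited). The gripper opens to 85 mm and grips with 20 to 120 N. Pads are 22 mm wide; open, the fingers measure 114 mm over their backs; the gripper's body (76 mm by 85 mm) begins 54 mm behind the grasp point. The pads swing forward as they close: fully open they stand 13 mm farther back than shut.
Start: joints at [1.223, 0.241, 0.005, 1.335, 0, 1.571], TCP at [0.17, 0.47, 0.231] pointing down, gripper open.
Joint ranges: [-2.72, 2.72], [-1.05, 1.87], [-1.09, 1.28], [-1.99, 2.15], [-1.42, 1.44], [-3.14, 3.14]. Speed limits (rad/s): [2.79, 2.79, 3.14, 3.14, 3.14, 3.14].

INTERFACE

Orientations are given as a unit quaternion [x, y, z, w].
In Python, from workcell import bot gives the robot as it stands.
- The arm moves only by the tool play_rows, never from a script. Its argument "moves" is a list of rows, each a list of 3 entries, a list of its own where there are three numbers: the opening, from -1 (shut) to 1 (fully open), then the shift along the tool's x, y, z in cm, then the turn, a rotation vector about the tool's x, y, z in rad. A call has 1 to 12 rows; each row shifts and turns the commanded pose from where the row before left it, along the tool's axes as they then stand; what a row does not reach is not made up. A row lasts 1/12 s, in which the tool goes at most 41.7 mm and 7.16 degrees, less where a joint would pass 70% of its speed; a pose out of reach is approached as far as the arm can. A call is refused whole if a number of a shift passes 4.17 or a number of a turn 0.125, either way. A call with a gripper value outside its range is refused whole. The fingers move at their own pace and stop on an object; the grip force is fixed at half the most. Time passes only in rows, so rows that do not move let the fingers close. It gives the time, the measured TCP pose, the force and the opening at its end, in the units of the state.
- bot.get_obs(): the state, without advancing time (a new reading comes with each control period).
- bot.camera(name): name is "scene" or "top"; returns (picture, depth): 420x560x3 uint8, red, green, blue; 420x560 float32, m along the optical axis (not along the pixel's ray), 0 where there is no reading.
- bot.camera_info(name): a dict with "K" (3x3 intrinsics, pixels), "world_from_camera" (4x4, takes a point from camera to world coordinates). Camera axes: x right, y up, looking along -z (the intrinsics and any distortion apply to the point x, -y, -z); pixel columns grow to the right and rows downward; lengths in m; the calibration is good to about 2 mm. A picture is of the moment at which its call begins. camera_info takes no time and is no camera call.
- bot.job_done(): hands the job in, once; it reports no verdict.
The state is a dict: "clock": time; "joint_pos": joint angles; "joint_vel": joint speeds; "tau": joint torques, N m; "eef_pos": TCP position; "tool_rot": TCP orientation; "ft_force": force on the tool from outside, world axes, zero at the start; "ft_torque": the same for the moment, N m; "grip_width": finger opening in m.
Only numpy, scipy, OpenCV 4.12 (cv2) and the standard library are available. Lean on these libraries where they do the work, as an engineer would, in place of code of your own. Each camera call takes 0.05 s, during which the arm holds its last target. There are 200 camera calls.

## Working session

There is one attempt and no reset: what is moved stays moved. The work goes in short steps, Python scripts to look and compute and a tool call to move; the robot and the scene stay as the last step left them, time stands still between calls to the robot, and variables do not carry over. Pictures are saved under pics/ and viewed, on a budget of 10 in all, crops included, one or two more only if the job needs it, and the job is handed in when it is done.

Besides the shell and the picture viewer there is one more tool, called after "Emit:" as name([rows], argument=value, ...), one row to a line, values as JSON. play_rows: Moves the arm, as the interface text tells. Its arguments: {"type":"object","properties":{"moves":{"type":"array"}},"required":["moves"]}

```bash
mkdir -p pics; ls; cat > h.py <<'E'
import numpy as np,cv2
from workcell import bot
def cloud(n):
    im,d=bot.camera(n);i=bot.camera_info(n);K=np.array(i["K"]);T=np.array(i["world_from_camera"])
    v,u=np.mgrid[:d.shape[0],:d.shape[1]]
    P=np.stack([(u-K[0,2])/K[0,0]*d,-(v-K[1,2])/K[1,1]*d,-d],-1)
    return im,d,P@T[:3,:3].T+T[:3,3]
E
python3 - <<'E'
from h import *
for n in("scene","top"):
    im,d,W=cloud(n);cv2.imwrite(f"pics/{n}0.png",im[:,:,::-1]);np.savez(f"{n}0.npz",im=im,d=d,W=W)
    i=bot.camera_info(n);print(n,{k:np.round(v,3).tolist() if not isinstance(v,str) else v for k,v in i.items()})
print(bot.get_obs())
E
```

```text
pics
scene {'K': [[420.095, 0.0, 275.418], [0.0, 420.095, 209.092], [0.0, 0.0, 1.0]], 'world_from_camera': [[0.7, -0.563, 0.439, 1.15], [0.714, 0.544, -0.44, -0.513], [0.009, 0.622, 0.783, 1.012], [0.0, 0.0, 0.0, 1.0]]}
top {'K': [[411.156, 0.0, 268.398], [0.0, 411.156, 202.79], [0.0, 0.0, 1.0]], 'world_from_camera': [[-0.003, 0.994, -0.11, 0.457], [-1.0, -0.001, 0.015, -0.008], [0.014, 0.11, 0.994, 1.489], [0.0, 0.0, 0.0, 1.0]]}
{'clock': 0.1, 'joint_pos': array([ 1.22301472e+00,  2.41347361e-01,  3.86667588e-03,  1.33518218e+00,
       -2.14377414e-07,  1.57082427e+00]), 'joint_vel': array([ 0.00010617, -0.00076214,  0.00378369, -0.00018319,  0.00062755,
        0.00016462]), 'tau': array([ 1.45725962e-04, -3.73137689e+01,  2.53010219e+01,  1.08792676e-02,
        5.76295679e-05, -4.44564321e-06]), 'eef_pos': array([0.1702175 , 0.4695439 , 0.23050006]), 'tool_rot': array([ 1.73029461e-01,  9.84916207e-01, -9.19213135e-04, -1.61351476e-04]), 'ft_force': array([-0.04638867, -0.25444334,  0.45244776]), 'ft_torque': array([-0.04663822,  0.05525353, -0.03551402]), 'grip_width': 0.08519714947940624}
```

View pics/top0.png

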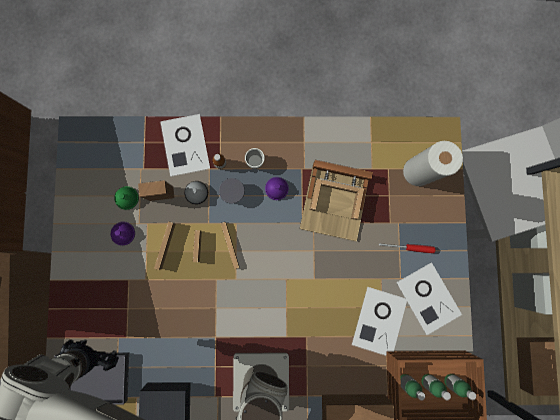

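View pics/scene0.png

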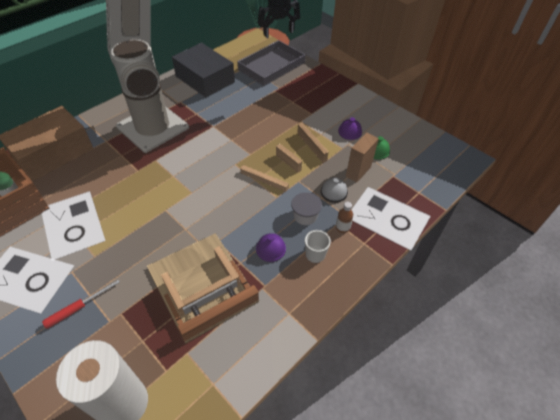

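Top view: the bell is at (196,191), with green and purple lookalikes at (125,197), (122,233) and (277,188). The three boards are near (168,245), (207,247) and (232,247), and the jig is at (338,200). Next I'll measure heights.

```bash
python3 - <<'E'
from h import *
for n in("top","scene"):
    z=np.load(n+"0.npz");W=z["W"];im=z["im"];d=z["d"]
    print(n)
    def comps(m,lab,mn=8):
        k,L,s,c=cv2.connectedComponentsWithStats(m.astype(np.uint8))
        for j in range(1,k):
            if s[j,4]<mn: continue
            p=W[L==j]; r=cv2.minAreaRect((p[:,:2]*1000).astype(np.float32))
            a,b=p.min(0),p.max(0)
            print(lab,s[j].tolist(),"ctr",np.round(r[0],1),"size",np.round(r[1],1),"ang",round(r[2],1),"z med %.3f max %.3f"%(np.median(p[:,2]),b[2]))
    X,Y,Z=W[...,0],W[...,1],W[...,2]
    reg=(X>.2)&(X<.5)&(Y>.05)&(Y<.36)&(d>0)
    comps(reg&(Z>.035),"high",15)
    comps(reg&(Z>.015),"low",15)
    print("table z",np.median(Z[(X>.3)&(X<.4)&(Y>-.2)&(Y<0)]))
    rj=(X>.3)&(X<.65)&(Y>-.35)&(Y<-.03)&(d>0)
    comps(rj&(Z>.049)&(Z<.064),"caddy/back",15)
    comps(rj&(Z>.007),"jig",15)
    rb=(X>.42)&(X<.6)&(Y>.1)&(Y<.28)&(d>0)
    comps(rb&(Z>.02),"bell",10)
    comps(rb&(Z>.056)&(Z<.068),"belltop",2)
E
python3 - <<'E'
import cv2,numpy as np
a=cv2.imread('pics/top0.png');s=cv2.imread('pics/scene0.png')
A=cv2.resize(a[140:290,100:390],None,fx=2.7,fy=2.7,interpolation=2)[:400,:780]
cv2.imwrite('pics/crop1.png',A)
E
```

```text
top
high [157, 237, 12, 33, 176] ctr [445.2 345.1] size [ 20.1 114.4] ang 73.8 z med 0.044 max 0.053
high [193, 237, 7, 25, 140] ctr [456.2 224.8] size [19.2 84.2] ang 87.1 z med 0.044 max 0.053
low [157, 237, 14, 33, 221] ctr [445.2 344.6] size [ 20.2 116.2] ang 74.7 z med 0.043 max 0.053
low [193, 237, 8, 25, 160] ctr [456.5 224.7] size [19.3 84.7] ang 87.3 z med 0.044 max 0.053
low [225, 237, 14, 32, 172] ctr [445.5 101.4] size [114.5  18.4] ang 17.4 z med 0.024 max 0.031
table z -8.422852360678856e-05
caddy/back [311, 194, 8, 16, 81] ctr [ 622.5 -190.4] size [18.4 54.5] ang 76.6 z med 0.056 max 0.064
caddy/back [353, 194, 8, 25, 112] ctr [ 605.2 -340.6] size [18.9 85.1] ang 79.9 z med 0.056 max 0.063
jig [269, 194, 17, 6, 71] ctr [642.4 -60.3] size [58.  15.1] ang 89.2 z med 0.022 max 0.042
jig [300, 194, 61, 47, 2158] ctr [ 582.9 -256.4] size [208.9 161.1] ang 80.0 z med 0.014 max 0.066
bell [221, 222, 12, 37, 143] ctr [488.8 114.9] size [130.2  18.2] ang 17.1 z med 0.024 max 0.031
bell [193, 230, 8, 30, 187] ctr [472.2 224. ] size [ 19.3 102.4] ang 87.3 z med 0.044 max 0.053
sc
[... 403 characters left out ...]
, 16, 193] ctr [443.9 100.8] size [112.5  22. ] ang 16.9 z med 0.023 max 0.031
table z 0.00016985679410219667
caddy/back [214, 247, 14, 19, 129] ctr [ 624.3 -189.2] size [18.7 54.5] ang 77.1 z med 0.057 max 0.061
caddy/back [161, 272, 20, 28, 190] ctr [ 606.3 -340.6] size [18.  86.5] ang 77.7 z med 0.057 max 0.061
jig [147, 234, 87, 67, 3055] ctr [ 585.5 -258. ] size [209.3 161.8] ang 77.9 z med 0.015 max 0.061
jig [256, 234, 11, 14, 16] ctr [644.7 -64.9] size [ 9.7 39.9] ang 0.4 z med 0.028 max 0.037
bell [276, 145, 26, 24, 260] ctr [473.5 224. ] size [ 21.8 106.2] ang 87.6 z med 0.042 max 0.049
bell [252, 169, 37, 19, 169] ctr [490.9 115.7] size [132.8  21.9] ang 17.5 z med 0.024 max 0.031
```

View pics/crop1.png

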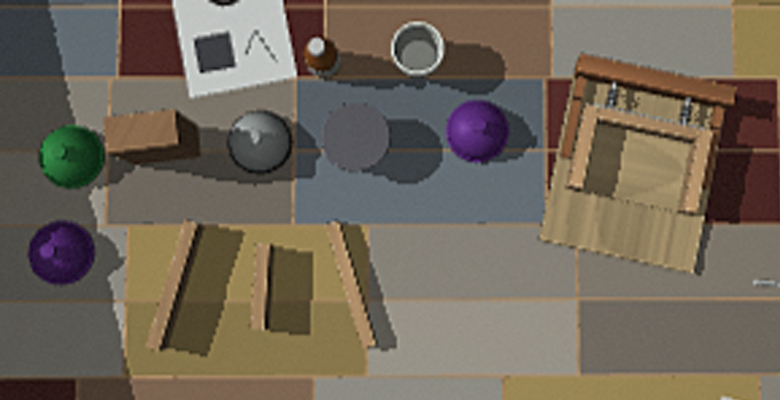

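The crop shows the full-height board on the left, the short divider in the middle and the thin lath on the right. The bell is at about (260,140) in the crop, the carton is to its left and the tub to its right. My search regions were cut too small, so I'll repeat with wider ones.

```bash
cat > m.py <<'E'
from h import *
for n in("top","scene"):
    z=np.load(n+"0.npz");W=z["W"];d=z["d"];X,Y,Z=W[...,0],W[...,1],W[...,2]
    print(n)
    def comps(m,lab,mn=8):
        k,L,s,c=cv2.connectedComponentsWithStats(m.astype(np.uint8))
        for j in range(1,k):
            if s[j,4]<mn: continue
            p=W[L==j]; r=cv2.minAreaRect((p[:,:2]*1000).astype(np.float32))
            print(lab,s[j].tolist(),"ctr",np.round(r[0],1),"med",np.round(np.median(p[:,:2],0)*1000,1),"size",np.round(r[1],1),"ang",round(r[2],1),"z med %.3f max %.3f"%(np.median(p[:,2]),p[:,2].max()))
    reg=(X>.3)&(X<.57)&(Y>.05)&(Y<.45)&(d>0)
    comps(reg&(Z>.036),"board",15); comps(reg&(Z>.018)&(Z<.03)&(Y<.16),"lath",15)
    rj=(X>.4)&(X<.75)&(Y>-.45)&(Y<-.1)&(d>0)
    comps(rj&(Z>.052)&(Z<.064),"caddy/back",15); comps(rj&(Z>.007),"jig",15)
    rb=(X>.55)&(X<.75)&(Y>.0)&(Y<.42)&(d>0)
    comps(rb&(Z>.035),"bell",10); comps(rb&(Z>.0525)&(Y>.19)&(Y<.27),"belltop",1)
    if n=="top":
        m=rb&(Y>.19)&(Y<.29)&(Z>.04); p=W[m]; print(np.round(p[np.argsort(-p[:,2])[:8]],4).tolist())
E
python3 m.py
```

```text
top
board [154, 221, 19, 49, 281] ctr [471.  337.1] med [470.3 337.7] size [ 21.2 169. ] ang 74.7 z med 0.044 max 0.053
board [193, 230, 7, 32, 176] ctr [468.3 224.1] med [466.5 223.7] size [ 19.2 108.5] ang 87.1 z med 0.044 max 0.053
lath [221, 222, 18, 47, 231] ctr [470.9 109.3] med [469.8 107.6] size [167.7  18.4] ang 17.3 z med 0.024 max 0.030
caddy/back [316, 165, 57, 14, 295] ctr [ 736.5 -297.6] med [ 732.7 -318.1] size [200.5  26.1] ang 77.9 z med 0.056 max 0.063
caddy/back [311, 178, 53, 41, 465] ctr [ 634.7 -270.8] med [ 660.7 -283.9] size [170.6 112.6] ang 77.7 z med 0.057 max 0.064
jig [300, 165, 73, 76, 3885] ctr [ 628.5 -269.7] med [ 630.2 -272. ] size [215.6 250.1] ang 77.5 z med 0.017 max 0.066
bell [216, 165, 6, 3, 12] ctr [748.4 147.7] med [749.3 146.6] size [15.6  3. ] ang 89.8 z med 0.052 max 0.068
bell [249, 165, 12, 3, 22] ctr [745.7  20. ] med [745.6  20.1] size [38.7  6. ] ang 89.4 z med 0.065 max 0.073
bell [219, 178, 26, 25, 511] ctr [662.  100.9] med [661.6 102.3] size [88.  85.8] ang 89.6 z med 0.057 max 0.066
bell [138, 180, 35, 20, 538] ctr [658.8 360.1] 
[... 1306 characters left out ...]
ng 89.5 z med 0.014 max 0.018
bell [347, 133, 32, 43, 810] ctr [661.8 360.1] med [672.4 337.1] size [47.  95.7] ang 6.5 z med 0.109 max 0.136
bell [324, 152, 5, 4, 12] ctr [554.4 316.6] med [553.5 316.5] size [17.9  5. ] ang 75.0 z med 0.041 max 0.045
bell [324, 178, 22, 16, 233] ctr [665.3 235.3] med [669.5 227.7] size [61.5 62.5] ang 5.1 z med 0.042 max 0.064
bell [291, 193, 31, 27, 635] ctr [664.  102.1] med [667.   97.6] size [88.1 86.7] ang 34.0 z med 0.057 max 0.064
bell [305, 231, 9, 10, 42] ctr [746.8  20. ] med [748.4  23. ] size [33.1  6.4] ang 90.0 z med 0.064 max 0.073
belltop [333, 178, 6, 6, 31] ctr [663.8 233. ] med [664.6 233.3] size [15.3 23.2] ang 41.4 z med 0.060 max 0.064
```

Measured positions:

| Item | Position | Direction |
|---|---|---|
| Bell top | (0.662, 0.233, 0.061) | – |
| Board centre | (0.4725, 0.3377) | normal at about 74.5° |
| Caddy front | (0.581, -0.258) | x at about -12.4° |

I'll do the bell first.

Emit:
play_rows([
  [-1, [-3.6, -0.37, 0], [0, 0, 0]],
  [-1, [-3.6, -0.37, 0], [0, 0, 0]],
  [-1, [-3.6, -0.37, 0], [0, 0, 0]],
  [-1, [-3.6, -0.37, 0], [0, 0, 0]],
  [-1, [-3.6, -0.37, 0], [0, 0, 0]],
  [-1, [-3.6, -0.37, 0], [0, 0, 0]],
  [-1, [-3.6, -0.37, 0], [0, 0, 0]],
  [-1, [-3.6, -0.37, 0], [0, 0, 0]],
  [-1, [-3.6, -0.37, 0], [0, 0, 0]],
  [-1, [-3.6, -0.37, 0], [0, 0, 0]],
  [-1, [-3.6, -0.37, 0], [0, 0, 0]],
  [-1, [-3.6, -0.37, 0], [0, 0, 0]],
])

```text
clock: 1.1
eef_pos: [0.5626, 0.2799, 0.2307]
tool_rot: [0.173, 0.985, -0.0, -0.0]
ft_force: [-0.1, 1.3, 0.5]
grip_width: 0.0001
```

```bash
cat > g.py <<'E'
import sys
from h import *
from scipy.spatial.transform import Rotation as R
def go(x,y,z,yawy=None):
    o=bot.get_obs();Rm=R.from_quat(o["tool_rot"]);M=Rm.as_matrix()
    print("t",round(o["clock"],2),"pos",np.round(o["eef_pos"],4),"f",np.round(o["ft_force"],2),"tq",np.round(o["ft_torque"],2),"w",round(o["grip_width"],4),"q",np.round(o["joint_pos"],2))
    yy=np.degrees(np.arctan2(M[1,1],M[0,1]));print("yaw y",round(yy,2),"tilt z",np.round(M[:,2],4))
    print("shift cm",np.round(M.T@(np.array([x,y,z])-o["eef_pos"])*100,2))
    if yawy is not None: print("turn z rad",round(-np.radians((yawy-yy+180)%360-180),4))
if __name__=="__main__": go(*map(float,sys.argv[1:]))
E
python3 g.py 0.662 0.233 0.075
```

```text
t 1.1 pos [0.5626 0.2799 0.2307] f [-0.07  1.31  0.46] tq [ 0.04 -0.03  0.  ] w 0.0001 q [0.46 0.51 0.39 1.46 0.   0.81]
yaw y 70.06 tilt z [-1.e-03 -4.e-04 -1.e+00]
shift cm [-10.95  -1.    15.56]
```

Emit:
play_rows([
  [-1, [-3.7, -0.33, 1.5], [0, 0, 0]],
  [-1, [-3.7, -0.33, 1.5], [0, 0, 0]],
  [-1, [-3.55, -0.34, 1.5], [0, 0, 0]],
  [-1, [0, 0, 2.8], [0, 0, 0]],
  [-1, [0, 0, 2.8], [0, 0, 0]],
  [-1, [0, 0, 2.8], [0, 0, 0]],
  [-1, [0, 0, 2.6], [0, 0, 0]],
  [-1, [0, 0, 0], [0, 0, 0]],
  [-1, [0, 0, 0], [0, 0, 0]],
])

```text
clock: 1.85
eef_pos: [0.6591, 0.2337, 0.0737]
tool_rot: [0.173, 0.985, -0.001, -0.003]
ft_force: [-0.2, 1.0, 0.5]
grip_width: -0.0005
```

```bash
python3 g.py 0.662 0.233 0.055
```

```text
t 1.85 pos [0.6591 0.2337 0.0737] f [-0.24  1.04  0.51] tq [-0.02  0.01 -0.03] w -0.0005 q [0.34 0.74 0.39 1.22 0.   0.69]
yaw y 70.07 tilt z [-0.0056 -0.002  -1.    ]
shift cm [-0.31  0.04  1.87]
```

Emit:
play_rows([
  [-1, [-0.25, 0, 0.6], [0, 0, 0]],
  [-1, [0, 0, 0.5], [0, 0, 0]],
  [-1, [0, 0, 0.3], [0, 0, 0]],
  [-1, [0, 0, 0.3], [0, 0, 0]],
  [-1, [0, 0, 0.2], [0, 0, 0]],
  [-1, [0, 0, 0.1], [0, 0, 0]],
  [-1, [0, 0, 0], [0, 0, 0]],
  [-1, [0, 0, 0], [0, 0, 0]],
])

```text
clock: 2.52
eef_pos: [0.6641, 0.2338, 0.0573]
tool_rot: [0.173, 0.985, 0.001, 0.001]
ft_force: [0.5, -0.1, 3.6]
grip_width: 0.0002
```

Emit:
play_rows([
  [-1, [0, 0, 0.2], [0, 0, 0]],
  [-1, [0, 0, 0.2], [0, 0, 0]],
  [-1, [0, 0, 0], [0, 0, 0]],
  [-1, [0, 0, 0], [0, 0, 0]],
  [-1, [0, 0, 0], [0, 0, 0]],
])

```text
clock: 2.93
eef_pos: [0.6641, 0.2338, 0.055]
tool_rot: [0.173, 0.985, 0.001, 0.001]
ft_force: [-1.5, -1.5, 11.6]
grip_width: 0.0001
```

Emit:
play_rows([
  [-1, [0, 0, 0.2], [0, 0, 0]],
  [-1, [0, 0, 0.2], [0, 0, 0]],
  [-1, [0, 0, 0], [0, 0, 0]],
  [-1, [0, 0, 0], [0, 0, 0]],
  [-1, [0, 0, 0], [0, 0, 0]],
])

```text
clock: 3.35
eef_pos: [0.6642, 0.2339, 0.0546]
tool_rot: [0.173, 0.985, 0.001, 0.002]
ft_force: [-7.3, -2.2, 23.9]
grip_width: 0.0
```

The plunger is at its stop: z is about 0.0546 and the force is rising. I'll lift off and go to the board.

Emit:
play_rows([
  [-1, [0, 0, -0.8], [0, 0, 0]],
  [-1, [0, 0, -2], [0, 0, 0]],
  [-1, [0, 0, -3], [0, 0, 0]],
  [-1, [0, 0, -3], [0, 0, 0]],
  [-1, [0, 0, -2], [0, 0, 0]],
  [0.2, [3.6, 0.5, 0], [0, 0, 0]],
  [0.2, [3.6, 0.5, 0], [0, 0, 0]],
  [0.2, [3.6, 0.5, 0], [0, 0, -0.04]],
  [0.2, [3.6, 0.5, 0], [0, 0, -0.04]],
  [0.2, [3.6, 0.5, 0], [0, 0, 0]],
  [0.2, [3.0, 0.5, 0], [0, 0, 0]],
  [0.2, [0, 0, 0], [0, 0, 0]],
])

```text
clock: 4.35
eef_pos: [0.467, 0.3286, 0.1556]
tool_rot: [0.131, 0.991, -0.001, -0.003]
ft_force: [-0.6, -0.3, -0.7]
grip_width: 0.0511
```

```bash
python3 g.py 0.4725 0.3377 0.08 74.4
```

```text
t 4.35 pos [0.467  0.3286 0.1556] f [-0.65 -0.31 -0.71] tq [-0.04  0.05  0.02] w 0.0511 q [0.61 0.43 0.07 1.22 0.   0.87]
yaw y 74.98 tilt z [-0.0054 -0.0013 -1.    ]
shift cm [-0.33  1.04  7.55]
turn z rad 0.0101
```

Emit:
play_rows([
  [0.2, [-0.33, 1.04, 2], [0, 0, 0.01]],
  [0.2, [0, 0, 3], [0, 0, 0]],
  [0.2, [0, 0, 2.5], [0, 0, 0]],
  [0.2, [0, 0, 0], [0, 0, 0]],
  [0.2, [0, 0, 0], [0, 0, 0]],
  [0.2, [0, 0, 0], [0, 0, 0]],
])

```text
clock: 4.85
eef_pos: [0.4797, 0.3364, 0.0821]
tool_rot: [0.139, 0.99, 0.0, 0.0]
ft_force: [-0.5, 0.0, 1.1]
grip_width: 0.0511
```

```bash
python3 g.py 0.4725 0.3377 0.015 74.4; python3 - <<'E'
from h import *
im,d,W=cloud("top"); p=W[(W[...,0]>.63)&(W[...,0]<.7)&(W[...,1]>.2)&(W[...,1]<.27)&(W[...,2]>.052)]
print("bell top pts",len(p),np.median(p,0))
cv2.imwrite("pics/t1.png",cv2.resize(im[200:300,120:280,::-1],None,fx=4,fy=4,interpolation=2))
E
```

```text
t 4.85 pos [0.4797 0.3364 0.0821] f [-0.52  0.01  1.08] tq [ 0.   -0.08 -0.  ] w 0.0511 q [ 0.61  0.51 -0.    1.06 -0.    0.89]
yaw y 74.06 tilt z [ 5.e-04  3.e-04 -1.e+00]
shift cm [ 0.73 -0.08  6.71]
turn z rad -0.006
bell top pts 26 [0.66153335 0.23310108 0.05947323]
```

View pics/t1.png

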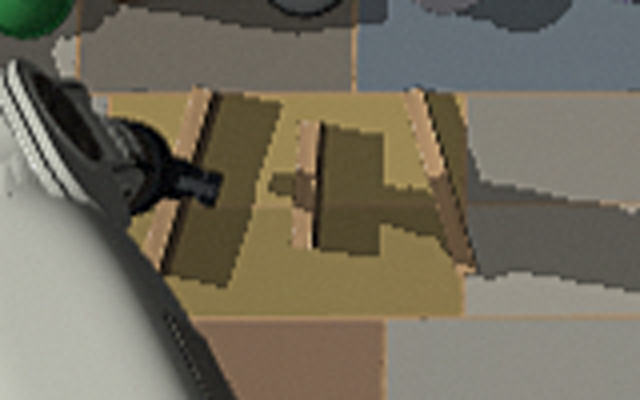

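The crop shows the gripper straddling the left (front) board near (185,190), and the bell is back up at z ≈ 0.0595. I'll descend and grip.

Emit:
play_rows([
  [0.2, [0.7, 0, 1.5], [0, 0, -0.006]],
  [0.2, [0, 0, 1.5], [0, 0, 0]],
  [0.2, [0, 0, 1.5], [0, 0, 0]],
  [0.2, [0, 0, 1.2], [0, 0, 0]],
  [0.2, [0, 0, 0.9], [0, 0, 0]],
  [0.2, [0, 0, 0], [0, 0, 0]],
  [0.2, [0, 0, 0], [0, 0, 0]],
  [-1, [0, 0, 0], [0, 0, 0]],
  [-1, [0, 0, 0], [0, 0, 0]],
  [-1, [0, 0, 0], [0, 0, 0]],
  [-1, [0, 0, 0], [0, 0, 0]],
  [-1, [0, 0, 0], [0, 0, 0]],
])

```text
clock: 5.9
eef_pos: [0.4732, 0.3389, 0.0166]
tool_rot: [0.135, 0.991, 0.001, 0.001]
ft_force: [0.5, 0.3, 5.5]
grip_width: 0.0171
```

```bash
python3 g.py 0.4725 0.3377 0.015 74.4
```

```text
t 5.9 pos [0.4732 0.3389 0.0166] f [0.47 0.26 5.54] tq [-0.06 -0.02 -0.03] w 0.0171 q [ 0.62  0.57 -0.09  0.91 -0.    0.89]
yaw y 74.43 tilt z [ 0.0021  0.0014 -1.    ]
shift cm [ 0.04 -0.13  0.16]
turn z rad 0.0005
```

Gripped at a width of 17 mm. I'll lift and turn.

Emit:
play_rows([
  [-1, [0, 0, -1], [0, 0, 0]],
  [-1, [0, 0, -2], [0, 0, 0]],
  [-1, [0, 0, -3], [0, 0, 0]],
  [-1, [0, 0, -3], [0, 0, 0]],
  [-1, [0, 0, -3], [0, 0, 0]],
  [-1, [0, 0, -2], [0, 0, 0.05]],
  [-1, [0, 0, 0], [0, 0, 0.11]],
  [-1, [0, 0, 0], [0, 0, 0.12]],
  [-1, [0, 0, 0], [0, 0, 0.12]],
  [-1, [0, 0, 0], [0, 0, 0.12]],
  [-1, [0, 0, 0], [0, 0, 0.12]],
  [-1, [0, 0, 0], [0, 0, 0.12]],
])

```text
clock: 6.9
eef_pos: [0.4718, 0.3379, 0.1554]
tool_rot: [0.496, 0.868, -0.001, -0.0]
ft_force: [0.3, 0.5, -0.2]
grip_width: 0.0172
```

Emit:
play_rows([
  [-1, [0, 0, 0], [0, 0, 0.12]],
  [-1, [0, 0, 0], [0, 0, 0.12]],
  [-1, [0, 0, 0], [0, 0, 0.12]],
  [-1, [0, 0, 0], [0, 0, 0.12]],
  [-1, [0, 0, 0], [0, 0, 0.12]],
  [-1, [0, 0, 0], [0, 0, 0.12]],
  [-1, [0, 0, 0], [0, 0, 0.08]],
  [-1, [0, 0, 0], [0, 0, 0.05]],
  [-1, [0, 0, 0], [0, 0, 0]],
  [-1, [0, 0, 0], [0, 0, 0]],
])

```text
clock: 7.73
eef_pos: [0.472, 0.3381, 0.1553]
tool_rot: [0.808, 0.59, -0.0, -0.0]
ft_force: [0.9, -0.7, -1.7]
grip_width: 0.0171
```

```bash
python3 g.py 0.547 -0.2505 0.15 -12.4
```

```text
t 7.73 pos [0.472  0.3381 0.1553] f [ 0.9  -0.71 -1.72] tq [-0.07 -0.01 -0.05] w 0.0171 q [0.62 0.44 0.09 1.22 0.   2.5 ]
yaw y -17.74 tilt z [-6.e-04 -4.e-04 -1.e+00]
shift cm [-53.77  25.08   0.55]
turn z rad -0.0932
```

Emit:
play_rows([
  [-1, [0, 0, 0], [0, 0, -0.093]],
  [-1, [-2, 0.7, 0], [0, 0, 0]],
  [-1, [-3.7, 1.33, 0], [0, 0, 0]],
  [-1, [-3.7, 1.33, 0], [0, 0, 0]],
  [-1, [-3.7, 1.33, 0], [0, 0, 0]],
  [-1, [-3.7, 1.33, 0], [0, 0, 0]],
  [-1, [-3.7, 1.33, 0], [0, 0, 0]],
  [-1, [-3.7, 1.33, 0], [0, 0, 0]],
  [-1, [-3.7, 1.33, 0], [0, 0, 0]],
  [-1, [-3.7, 1.33, 0], [0, 0, 0]],
  [-1, [-3.7, 1.33, 0], [0, 0, 0]],
  [-1, [-3.7, 1.33, 0], [0, 0, 0]],
])

```text
clock: 8.73
eef_pos: [0.5244, -0.0747, 0.1556]
tool_rot: [0.779, 0.627, 0.0, 0.0]
ft_force: [0.9, 1.0, -1.2]
grip_width: 0.0169
```

Emit:
play_rows([
  [-1, [-3.7, 1.33, 0], [0, 0, 0]],
  [-1, [-3.7, 1.33, 0], [0, 0, 0]],
  [-1, [-3.7, 1.33, 0], [0, 0, 0]],
  [-1, [-3.2, 1, 0], [0, 0, 0]],
  [-1, [-2, 0.6, 0], [0, 0, 0]],
  [-1, [0, 0, 0], [0, 0, 0]],
  [-1, [0, 0, 0], [0, 0, 0]],
  [-1, [0, 0, 0], [0, 0, 0]],
])

```text
clock: 9.4
eef_pos: [0.5435, -0.2434, 0.155]
tool_rot: [0.78, 0.626, -0.0, -0.001]
ft_force: [-0.4, 0.6, -0.6]
grip_width: 0.0171
```

```bash
python3 g.py 0.547 -0.2505 0.09 -12.4
```

```text
t 9.4 pos [ 0.5435 -0.2434  0.155 ] f [-0.36  0.57 -0.55] tq [ 0.01 -0.    0.03] w 0.0171 q [-0.42  0.47  0.14  1.24  0.    1.37]
yaw y -12.45 tilt z [-9.e-04  1.e-03 -1.e+00]
shift cm [-0.62  0.5   6.5 ]
turn z rad -0.0009
```

Emit:
play_rows([
  [-1, [-0.6, 0, 2], [0, 0, 0]],
  [-1, [0, 0, 3], [0, 0, 0]],
  [-1, [0, 0, 3], [0, 0, 0]],
  [-1, [0, 0, 2.3], [0, 0, 0]],
  [-1, [0, 0, 0], [0, 0, 0]],
  [-1, [0, 0, 0], [0, 0, 0]],
  [-1, [0, 0, 0], [0, 0, 0]],
])

```text
clock: 9.98
eef_pos: [0.5438, -0.2493, 0.0539]
tool_rot: [0.779, 0.627, 0.001, 0.001]
ft_force: [0.6, -0.0, -0.1]
grip_width: 0.0172
```

```bash
python3 g.py 0.547 -0.2505 0.03 -12.4; python3 - <<'E'
from h import *
o=[]
for n,(a,b,c,e) in {"scene":(190,340,110,300),"top":(150,270,280,400)}.items():
    im,d,W=cloud(n);np.savez(n+"2.npz",im=im,d=d,W=W);o.append(cv2.resize(im[a:b,c:e,::-1],(int((e-c)*300/(b-a)),300),interpolation=2))
cv2.imwrite("pics/p2.png",np.hstack(o))
E
```

```text
t 9.98 pos [ 0.5438 -0.2493  0.0539] f [ 0.55 -0.03 -0.08] tq [-0.05  0.   -0.02] w 0.0172 q [-0.43  0.56 -0.    1.01  0.    1.36]
yaw y -12.39 tilt z [ 2.e-03 -8.e-04 -1.e+00]
shift cm [-0.05  0.33  2.4 ]
turn z rad 0.0001
```

View pics/p2.png

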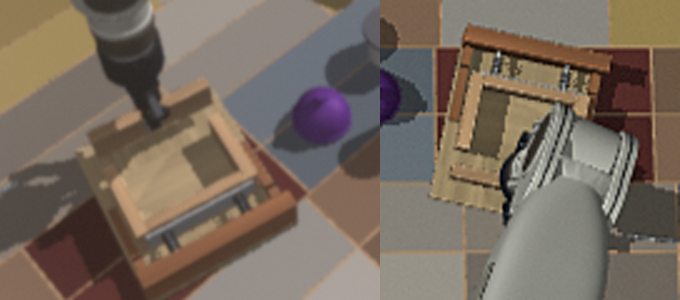

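The board hangs upright in front of the caddy, visible in the left panel from (90,140) to (210,90). I'll compare its ends with the caddy's.

```bash
cat > cmp.py <<'E'
import sys
from h import *
f=sys.argv[1]; zt=float(sys.argv[2])
a=np.radians(-12.4);ex=np.array([np.cos(a),np.sin(a)]);ey=np.array([-ex[1],ex[0]]);F=np.array([.5815,-.2575])
z=np.load(f);W=z["W"];Z=W[...,2];q=W[...,:2]-F;jx=q@ex*1000;jy=q@ey*1000
def edge(m,lab):
    m=m.astype(np.uint8);k,L,s,_=cv2.connectedComponentsWithStats(m,connectivity=8)
    pts=np.concatenate([np.c_[jx[L==j],jy[L==j],Z[L==j]*1000] for j in range(1,k) if s[j,4]>=6])
    y=pts[:,1];lo,hi=y.min(),y.max()
    sl=np.polyfit(pts[:,1],pts[:,0],1)
    print(lab,len(pts),"y %.1f..%.1f mid %.1f"%(lo,hi,(lo+hi)/2),"x %.1f..%.1f"%(pts[:,0].min(),pts[:,0].max()),"slope",np.round(sl,4),"z %.1f max %.1f"%(np.median(pts[:,2]),pts[:,2].max()))
edge((jx>0)&(jx<112)&(abs(jy)<100)&(Z>.050)&(Z<.064),"caddy top")
edge((jx>97)&(jx<114)&(abs(jy)<100)&(Z>.050)&(Z<.064),"caddy rear wall")
edge((jx>-60)&(jx<5)&(abs(jy)<100)&(abs(jy)>28)&(Z>zt-.02)&(Z<zt+.006),"board upper")
edge((jx>-60)&(jx<5)&(abs(jy)<100)&(abs(jy)>28)&(Z>zt-.006)&(Z<zt+.006),"board top")
t=np.median(Z[(jx>0)&(jx<90)&(abs(jy)<60)&(Z<.04)]);print("floor z",t)
E
python3 cmp.py scene2.npz .082; python3 cmp.py scene0.npz .082 | head -2;  python3 cmp.py top2.npz .082
```

```text
caddy top 923 y -84.9..85.2 mid 0.1 x 0.4..111.9 slope [4.00000e-04 7.52919e+01] z 56.5 max 61.9
caddy rear wall 384 y -84.9..84.8 mid -0.1 x 97.0..113.8 slope [2.000000e-04 1.045624e+02] z 56.4 max 61.2
board upper 423 y -81.6..87.7 mid 3.1 x -47.2..-25.3 slope [ 4.00000e-04 -3.31829e+01] z 80.7 max 87.1
board top 297 y -81.2..87.2 mid 3.0 x -47.2..-25.3 slope [-1.30000e-03 -3.51081e+01] z 81.8 max 87.1
floor z 0.01783574464827764
caddy top 919 y -85.0..85.5 mid 0.3 x 0.5..111.1 slope [-1.5000e-03  7.5445e+01] z 56.6 max 61.7
caddy rear wall 374 y -85.0..85.1 mid 0.0 x 97.1..111.1 slope [-1.000000e-03  1.046492e+02] z 56.5 max 61.7
caddy top 379 y -86.5..83.7 mid -1.4 x 1.2..110.2 slope [-0.286  86.1002] z 55.9 max 63.6
caddy rear wall 153 y -85.0..82.0 mid -1.5 x 97.0..110.2 slope [-5.200000e-03  1.029744e+02] z 55.8 max 63.6
board upper 100 y 28.5..86.4 mid 57.5 x -46.8..-28.5 slope [-1.60000e-03 -3.82619e+01] z 82.4 max 87.8
board top 91 y 28.5..86.3 mid 57.4 x -46.5..-28.5 slope [-2.00000e-03 -3.77078e+01] z 82.6 max 87.8
floor z 0.01773857999343753Traceback (most recent call last):
  File "cmp.py", line 14, in <module>
    edge((jx>-60)&(jx<5)&(abs(jy)<100)&(abs(jy)>28)&(Z>zt-.02)&(Z<zt+.006),"board upper")
    ~~~~^^^^^^^^^^^^^^^^^^^^^^^^^^^^^^^^^^^^^^^^^^^^^^^^^^^^^^^^^^^^^^^^^^^^^^^^^^^^^^^^^
  File "cmp.py", line 8, in edge
    pts=np.concatenate([np.c_[jx[L==j],jy[L==j],Z[L==j]*1000] for j in range(1,k) if s[j,4]>=6])
ValueError: need at least one array to concatenate
```

The board is parallel but about 2.9 mm off along +y. I'll shift it and lower it.

Emit:
play_rows([
  [-1, [-0.29, 0, 0.8], [0, 0, 0]],
  [-1, [0, 0, 0.8], [0, 0, 0]],
  [-1, [0, 0, 0.5], [0, 0, 0]],
  [-1, [0, 0, 0.25], [0, 0, 0]],
  [-1, [0, 0, 0], [0, 0, 0]],
  [-1, [0, 0, 0], [0, 0, 0]],
  [-1, [0, 0, 0], [0, 0, 0]],
  [-1, [0, 0, 0], [0, 0, 0]],
])

```text
clock: 10.75
eef_pos: [0.5418, -0.2527, 0.0286]
tool_rot: [0.78, 0.626, -0.0, -0.0]
ft_force: [-0.5, -0.7, -0.6]
grip_width: 0.0171
```

```bash
python3 g.py 0.547 -0.2505 0.03 -12.4; python3 - <<'E'
from h import *
im,d,W=cloud("scene");np.savez("scene3.npz",im=im,d=d,W=W)
E
python3 cmp.py scene3.npz .058
```

```text
t 10.75 pos [ 0.5418 -0.2527  0.0286] f [-0.52 -0.68 -0.59] tq [-0.05  0.17  0.03] w 0.0171 q [-0.44  0.59 -0.03  0.96 -0.    1.35]
yaw y -12.5 tilt z [-4.e-04  1.e-04 -1.e+00]
shift cm [ 0.33  0.46 -0.14]
turn z rad -0.0017
caddy top 920 y -85.0..85.0 mid 0.0 x 0.8..112.0 slope [7.10000e-03 7.58029e+01] z 56.5 max 61.6
caddy rear wall 380 y -85.0..84.5 mid -0.2 x 97.1..113.5 slope [-6.000000e-04  1.046876e+02] z 56.2 max 61.6
board upper 423 y -85.3..85.0 mid -0.2 x -47.5..4.9 slope [ 7.70000e-03 -3.23753e+01] z 55.6 max 62.5
board top 301 y -84.9..85.0 mid 0.0 x -47.5..4.9 slope [ 5.60000e-03 -3.35068e+01] z 56.6 max 62.5
floor z 0.017689753952986664
```

Centred and level now. I'll advance along tool +y, slowly near contact.

Emit:
play_rows([
  [-1, [0, 0.5, 0], [0, 0, 0]],
  [-1, [0, 0.5, 0], [0, 0, 0]],
  [-1, [0, 0.5, 0], [0, 0, 0]],
  [-1, [0, 0.4, 0], [0, 0, 0]],
  [-1, [0, 0.3, 0], [0, 0, 0]],
  [-1, [0, 0.1, 0], [0, 0, 0]],
  [-1, [0, 0.1, 0], [0, 0, 0]],
  [-1, [0, 0.1, 0], [0, 0, 0]],
  [-1, [0, 0.1, 0], [0, 0, 0]],
  [-1, [0, 0, 0], [0, 0, 0]],
  [-1, [0, 0, 0], [0, 0, 0]],
  [-1, [0, 0, 0], [0, 0, 0]],
])

```text
clock: 11.8
eef_pos: [0.5673, -0.2583, 0.0287]
tool_rot: [0.78, 0.626, -0.0, -0.0]
ft_force: [-0.5, -1.0, -1.5]
grip_width: 0.0171
```

```bash
python3 g.py 0.5725 -0.2563 0.03 -12.4; python3 - <<'E'
from h import *
im,d,W=cloud("scene");np.savez("scene4.npz",im=im,d=d,W=W)
E
python3 cmp.py scene4.npz .057
```

```text
t 11.8 pos [ 0.5673 -0.2583  0.0287] f [-0.49 -1.04 -1.53] tq [ 0.01  0.04 -0.  ] w 0.0171 q [-0.43  0.63  0.06  1.    0.    1.36]
yaw y -12.49 tilt z [-1.e-04  1.e-04 -1.e+00]
shift cm [ 0.31  0.46 -0.13]
turn z rad -0.0016
caddy top 923 y -84.9..85.5 mid 0.3 x 0.3..112.0 slope [1.20000e-03 7.56617e+01] z 56.5 max 62.2
caddy rear wall 379 y -84.8..85.2 mid 0.2 x 97.2..113.2 slope [1.300000e-03 1.046855e+02] z 56.4 max 61.3
board upper 395 y -85.4..85.0 mid -0.2 x -21.6..4.4 slope [ 2.5000e-03 -8.2226e+00] z 56.0 max 63.0
board top 308 y -84.8..85.0 mid 0.1 x -21.6..4.4 slope [ 1.4000e-03 -9.5303e+00] z 56.7 max 63.0
floor z 0.01776882019350584
```

Emit:
play_rows([
  [-1, [0, 0.08, 0], [0, 0, 0]],
  [-1, [0, 0.08, 0], [0, 0, 0]],
  [-1, [0, 0.08, 0], [0, 0, 0]],
  [-1, [0, 0.08, 0], [0, 0, 0]],
  [-1, [0, 0.08, 0], [0, 0, 0]],
  [-1, [0, 0.08, 0], [0, 0, 0]],
  [-1, [0, 0.08, 0], [0, 0, 0]],
  [-1, [0, 0.08, 0], [0, 0, 0]],
  [-1, [0, 0.08, 0], [0, 0, 0]],
  [-1, [0, 0, 0], [0, 0, 0]],
  [-1, [0, 0, 0], [0, 0, 0]],
  [-1, [0, 0, 0], [0, 0, 0]],
])

```text
clock: 12.85
eef_pos: [0.574, -0.2598, 0.0288]
tool_rot: [0.78, 0.626, -0.0, -0.0]
ft_force: [-3.6, 0.6, 1.8]
grip_width: 0.017
```

```bash
cat > look.py <<'E'
import sys
from h import *
im,d,W=cloud("scene");np.savez(sys.argv[1],im=im,d=d,W=W)
a=np.radians(-12.4);f=bot.get_obs()["ft_force"];print("push",-(f[0]*np.cos(a)+f[1]*np.sin(a)))
E
python3 g.py 0.5725 -0.2563 0.03 -12.4; python3 look.py scene5.npz; python3 cmp.py scene5.npz .057
```

```text
t 12.85 pos [ 0.574  -0.2598  0.0288] f [-3.55  0.6   1.84] tq [0.15 0.75 0.08] w 0.017 q [-0.42  0.64  0.08  1.01 -0.    1.36]
yaw y -12.49 tilt z [-8.e-04  2.e-04 -1.e+00]
shift cm [ 0.31 -0.22 -0.12]
turn z rad -0.0016
push 5.3903181728851575
caddy top 924 y -85.0..85.7 mid 0.4 x 0.1..112.0 slope [-1.10000e-03  6.58445e+01] z 56.6 max 63.9
caddy rear wall 443 y -85.0..85.2 mid 0.1 x 97.1..113.9 slope [1.800000e-03 1.067323e+02] z 56.5 max 63.9
board upper 359 y -85.4..84.1 mid -0.6 x -16.1..5.0 slope [ 0.0046 -2.2347] z 56.1 max 62.3
board top 281 y -84.9..84.1 mid -0.4 x -16.1..5.0 slope [ 0.0047 -3.6808] z 56.8 max 62.3
floor z 0.018025162867137623
```

Emit:
play_rows([
  [-1, [0, 0.06, 0], [0, 0, 0]],
  [-1, [0, 0.06, 0], [0, 0, 0]],
  [-1, [0, 0.06, 0], [0, 0, 0]],
  [-1, [0, 0.06, 0], [0, 0, 0]],
  [-1, [0, 0.06, 0], [0, 0, 0]],
  [-1, [0, 0.06, 0], [0, 0, 0]],
  [-1, [0, 0.06, 0], [0, 0, 0]],
  [-1, [0, 0.06, 0], [0, 0, 0]],
  [-1, [0, 0.06, 0], [0, 0, 0]],
  [-1, [0, 0, 0], [0, 0, 0]],
  [-1, [0, 0, 0], [0, 0, 0]],
  [-1, [0, 0, 0], [0, 0, 0]],
])

```text
clock: 13.9
eef_pos: [0.5785, -0.2608, 0.0287]
tool_rot: [0.78, 0.626, -0.001, -0.001]
ft_force: [-7.3, 0.9, 3.3]
grip_width: 0.0173
```

```bash
cat > disp.py <<'E'
import sys
from h import *
a=np.radians(-12.4);ex=np.array([np.cos(a),np.sin(a)]);ey=np.array([-ex[1],ex[0]]);F=np.array([.5815,-.2575])
for f in sys.argv[1:]:
    W=np.load(f)["W"];q=(W[...,:2]-F)*1000;jx=q@ex;jy=q@ey;Z=W[...,2]
    m=(abs(Z-.057)<.005)&(jx>85)&(jx<135)&(abs(jy)<60)
    x=jx[m];print(f,"rear wall top centre %.2f p5 %.1f p95 %.1f"%(x.mean(),*np.percentile(x,[5,95])))
    for s in(-1,1):
        mb=(abs(Z-.057)<.005)&(jx>-30)&(jx<20)&(s*jy>30)&(s*jy<64);x=jx[mb];print("  board side",s,"x %.2f z %.1f"%(x.mean(),np.median(Z[mb])*1e3))
    mb=(abs(Z-.05)<.012)&(jx>-25)&(jx<0)&(abs(jy)<95);print("  board+ends y",jy[mb].min(),jy[mb].max())
E
python3 g.py 0.5725 -0.2563 0.03 -12.4; python3 look.py scene6.npz;python3 look.py scene7.npz; python3 disp.py scene3.npz scene4.npz scene5.npz scene6.npz scene7.npz
python3 -c "
import numpy as np,cv2
im=np.load('scene7.npz')['im'];cv2.imwrite('pics/p7.png',cv2.resize(im[210:330,130:270,::-1],None,fx=5,fy=5,interpolation=2)[:600])"
```

```text
t 13.9 pos [ 0.5785 -0.2608  0.0287] f [-7.28  0.88  3.29] tq [0.36 1.29 0.1 ] w 0.0173 q [-0.42  0.65  0.1   1.02 -0.    1.37]
yaw y -12.5 tilt z [-2.5e-03  6.0e-04 -1.0e+00]
shift cm [ 0.31 -0.68 -0.12]
turn z rad -0.0018
push 6.038696628551677
push 7.809717445419244
scene3.npz rear wall top centre 102.36 p5 94.4 p95 109.8
  board side -1 x -28.77 z 55.3
  board side 1 x -28.67 z 56.5
  board+ends y -78.09990150545028 78.82678278772751
scene4.npz rear wall top centre 102.45 p5 94.1 p95 110.0
  board side -1 x -10.73 z 56.6
  board side 1 x -10.47 z 56.9
  board+ends y -85.35067511922766 83.5699190193984
scene5.npz rear wall top centre 106.92 p5 98.9 p95 114.2
  board side -1 x -3.71 z 56.4
  board side 1 x -3.35 z 57.1
  board+ends y -85.37945158154793 84.1213908613902
scene6.npz rear wall top centre 111.28 p5 103.1 p95 118.6
  board side -1 x 0.18 z 56.6
  board side 1 x 0.25 z 56.5
  board+ends y -85.31423333300157 84.90395618333856
scene7.npz rear wall top centre 111.53 p5 103.1 p95 118.7
  board side -1 x 0.55 z 56.7
  board side 1 x 0.83 z 56.5
  board+ends y -85.29001188741123 84.36750619554331
```

View pics/p7.png

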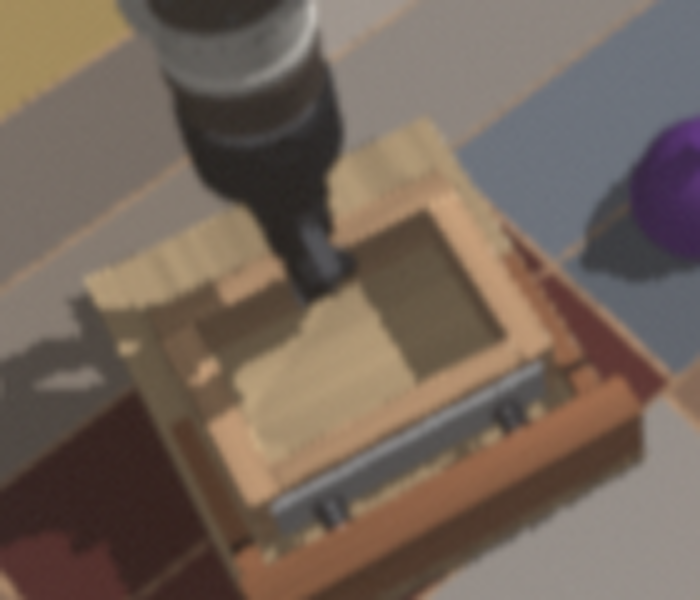

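The board closes the caddy front flush, its top edge running from (200,300) to (430,190). The caddy is about 9 mm back. I'll push 1 mm more and let it settle.

Emit:
play_rows([
  [-1, [0, 0.05, 0], [0, 0, 0]],
  [-1, [0, 0.05, 0], [0, 0, 0]],
  [-1, [0, 0, 0], [0, 0, 0]],
  [-1, [0, 0, 0], [0, 0, 0]],
  [-1, [0, 0, 0], [0, 0, 0]],
  [-1, [0, 0, 0], [0, 0, 0]],
  [-1, [0, 0, 0], [0, 0, 0]],
  [-1, [0, 0, 0], [0, 0, 0]],
  [-1, [0, 0, 0], [0, 0, 0]],
  [-1, [0, 0, 0], [0, 0, 0]],
])

```text
clock: 14.83
eef_pos: [0.5791, -0.2609, 0.0287]
tool_rot: [0.78, 0.626, -0.001, -0.001]
ft_force: [-7.2, 2.2, 5.0]
grip_width: 0.0171
```

```bash
python3 look.py scene8.npz; python3 disp.py scene8.npz; python3 -c "
from workcell import bot
o=bot.get_obs();print(o['clock'],o['eef_pos'],o['ft_force'],o['grip_width']);print(bot.job_done())"
```

```text
push 7.500554627277851
scene8.npz rear wall top centre 112.03 p5 104.2 p95 119.2
  board side -1 x 1.79 z 57.0
  board side 1 x 1.71 z 56.4
  board+ends y -84.61881535781067 82.94864758692455
14.8833 [ 0.57911741 -0.26089154  0.02872724] [-7.18698319  2.24102567  4.66916962] 0.017211515599674536
the job is handed in; nothing more can be done
None
```

I pressed the bell to its stop and let it spring back, then fetched the front board and handed the job in at 14.9 s with the board held pressed against the caddy. `job_done()` gives no verdict, so these are my own last checks:

- **Bell:** under pressing, the tool stopped at z ≈ 0.055 m while the force rose to 24 N. Afterwards the camera showed the plunger top back at about 0.060 m.
- **Push:** the caddy had moved back about 9.6 mm by depth image. The wrist force along the jig was about 7.5 N, with roughly 1 N of noise.
- **Board fit:** it was centred within about 1 mm, its top level with the caddy's within about 1 mm, and parallel well within 0.01 rad. The grip held steady at 17 mm.
- **Disagreement:** the wrist also read about 5 N vertically, more than the earlier readings, though neither the tool nor the board had moved in height.
- **Not checked:** I didn't measure the bystanders again at the end. The arm met no unexpected force near them.

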